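Test the latching stop button of a bench station

ROBOT

A 7-joint arm with a two-finger parallel gripper is mounted at the origin on a cart in front of the work surface, level with it; the furniture and walls round the work are solid. World frame = base frame: x ahead of the robot, y to its left, z up, the work surface at z = 0. Lengths are in m, angles in rad, forces in N, time in s.
With the tool pointing down it reaches from about 0.4 to 0.85 m from the base axis. Payload 10.4 kg.
Tool frame: the origin (TCP) lies midway between the tips of the shut fingers; the grasp point (between the pads) lies 19 mm behind it; z points along the fingers, x is the direction in which the jaws open and shut, and the axes are right-handed (so a half turn about z gives the same grasp; the last joint's range is limited). The gripper opens to 87 mm and grips with 3 to 60 N. Pads are 19 mm wide; open, the fingers measure 117 mm over their backs; the gripper's body (75 mm by 190 mm) begins 51 mm behind the grasp point.
Start: joints at [1.137, 0.332, -0.065, 1.46, 0.022, 1.35, -0.088], TCP at [0.25, -0.573, 0.223] pointing down, gripper open.
Joint ranges: [-2.6, 2.6], [-0.5, 2.12], [-1.47, 1.34], [0.16, 2.42], [-1.27, 4.41], [0.06, 2.06], [-2.6, 2.6]. Speed limits (rad/s): [2.22, 2.22, 2.79, 2.79, 3.14, 3.14, 3.14].

INTERFACE

Orientations are given as a unit quaternion [x, y, z, w].
In Python, from station import * gives the robot as it stands. The module is installed in compiled form; this text tells all that it offers.
- The arm moves only by the tool arm_command, never from a script. Its argument "targets" is text: rows parted by semicolons, each of 7 numbers parted by spaces: the shift along the tool's x, y, z in mm, then the turn, a rotation vector about the tool's x, y, z in rad, then the closure in counts, from 0 (fully open) to 255 (shut). In form: x y z rx ry rz grip; .... A call has 1 to 12 rows; each row shifts and turns the commanded pose from where the row before left it, along the tool's axes as they then stand; what a row does not reach is not made up. A row lasts 1/12 s, in which the tool goes at most 41.7 mm and 7.16 degrees, less where a joint would pass 70% of its speed; a pose out of reach is approached as far as the arm can. A call with a gripper value outside its range is refused whole. The fingers move at their own pace and stop on an object; "force" is the grip in N (left out, the last holds). Time passes only in rows, so rows that do not move let the fingers close. It gives the time, the measured TCP pose, the force and the opening at its end, in the units of the state.
- sense(): the state, without advancing time (a new reading comes with each control period).
- capture(name): name is "side" or "top" or "wrist"; returns a dict with "color" (480x640x3 uint8, red, green, blue), "z_map" (480x640 float32, m along the optical axis (not along the pixel's ray), 0 where there is no reading), "camera_matrix" (3x3 intrinsics, pixels), "extrinsics" (4x4, takes a point from world to camera coordinates). Camera axes: x right, y down, z forward; pixel columns grow to the right and rows downward; lengths in m; the calibration is good to about 2 mm. A picture is of the moment at which its call begins.
- sign_off(): hands the job in, once; it reports no verdict.
The state is a dict: "clock": time; "joints": joint angles; "dq": joint speeds; "tau": joint torques, N m; "eef_pos": TCP position; "orientation": TCP orientation; "contact_force": force on the tool from outside, world axes, zero at the start; "moment": the same for the moment, N m; "grip_width": opening from 0.0 (shut) to 1.0 (fully open).
Only numpy, scipy, OpenCV 4.12 (cv2) and the standard library are available. Lean on these libraries where they do the work, as an engineer would, in place of code of your own. Each camera call takes 0.05 s, during which the arm holds its last target.

TASK

Test the stop station on the bench: push the big mushroom button in until it locks and stays down when you let go, then turn it clockwise (seen from above) until it springs back up; its ears can be pushed round with a fingertip. Then press the small flat reset button all the way in and let it go, leaving both buttons out. Do not pick anything up, do not shove the station along the bench, and leave the parts around it alone.

Things in the scene. Friction and masses are not known exactly. Their poses are not given: they have to be found in the camera images.
- station: heavy grey desk station (about 1.8 kg, standing loose): dark foot plate 116 x 200 x 8 mm, housing 100 x 184 mm, flat top 46 mm above the bench. Origin: centre of the underside; x along its short side (away from the robot at yaw 0), y along its long side (left at yaw 0), z up. Vertical axes: stop button at x=0, y=+45 mm; reset button at x=0, y=-55 mm
- stop_top (a point): centre of the top of the black mushroom stop button, on its axis; 81 mm above the bench when out, about 74.5 mm locked in; moves up and down with it but does not turn. The head is a 50 mm disc with two opposite ears on its rim. Its underside is 14 mm above the housing (about 7.5 mm locked in), over a 42 mm collar 4 mm high
- ear_near (a point): middle of the ear on the station's -x side (robot side at yaw 0), 34 mm from the axis, 8 mm above the head's underside; goes and turns with the head. Each ear is 14 mm wide, 16 mm tall from the head's underside up, reaches 42 mm from the axis; untwisted they lie along the station's x. Clockwise from above this ear starts towards the station's +y
- ear_far (a point): the same point of the opposite ear (station's +x when untwisted); clockwise it starts towards the station's -y
- stop_push (a joint): how far the mushroom is pushed in, m: 0 out, end stop at 0.009. A spring resists (about 3 N at 0, 7 N at the stop; at most about 8 N with the latch). From about 0.005 on the latch catches; let go, the button then stays at about 0.0064 until it is twisted
- stop_twist (a joint): turn of the mushroom head, rad, growing clockwise seen from above: 0 rest, end stop at 1.2. A weak spring (0.03 N m at 0 to 0.08 N m at the stop) turns it back to 0. With the button locked in, turning it past about 0.6 rad frees the latch and the button springs up; go to about 0.9 to be sure
- reset_top (a point): centre of the top of the small flat black reset button, 26 mm across, in a 42 mm round bezel 12 mm high; its top is 63 mm above the bench, 5 mm above the bezel, and moves with it
- reset (a joint): how far the reset button is pressed, m: 0 out, stop at 0.005; springs back by itself; 5 N presses it fully in
- post_holder: bystander, black post holder with a cream side screw, 32 x 47 mm, 61 mm tall, standing loose to the left of the station; origin at the centre of its underside
- lens_tube: bystander, black open tube 30 mm across, 45 mm tall, standing loose behind the station; origin at the centre of its underside
- stepper: bystander, black stepper motor 42 x 72 mm, 50 mm tall, lying loose to the right of the station; origin at the centre of its underside

How it is judged:
By the outcome, as a careful person would: the job done as asked, in the order asked, and still so for the second after the job is handed in, with the robot touching nothing.
It also fails if it takes over 46 s, if anything falls off the work surface, if the arm or the gripper's body presses on something with over 40 N, if the wrist force passes 120 N, or if a joint passes its speed limit or range.

## Working session

There is one attempt and no reset: what is moved stays moved. The work goes in short steps, Python scripts to look and compute and a tool call to move; the robot and the scene stay as the last step left them, time stands still between calls to the robot, and variables do not carry over. Pictures are saved under pics/ and viewed, and the job is handed in when it is done.

Besides the shell and the picture viewer there is one more tool, called after "Call:" as a command line: name --argument value ..., lists and objects as JSON in quotes. arm_command: Moves the arm, as the interface text tells. Its arguments: {"type":"object","properties":{"targets":{"type":"string"},"force":{"type":"number"}},"required":["targets"]}

```bash
mkdir -p pics; python3 - <<'E'
from station import *
import cv2,numpy as np
s=sense()
for k in s: print(k,np.round(s[k],3))
for n in ("side","top","wrist"):
    c=capture(n); cv2.imwrite(f"pics/{n}0.png",c["color"][:,:,::-1]); np.savez(f"{n}0.npz",**c)
    print(n,c["camera_matrix"].round(1).tolist(),c["extrinsics"].round(3).tolist())
E
```

```text
clock 0.0
joints [ 1.137  0.333 -0.065  1.461  0.022  1.35  -0.089]
dq [ 0.001 -0.     0.001 -0.     0.001 -0.001 -0.001]
tau [ 0.0000e+00 -6.2326e+01  2.5000e-02 -3.8989e+01 -6.1000e-02  4.0000e-02
  0.0000e+00]
eef_pos [ 0.249 -0.573  0.222]
orientation [ 0.836 -0.548 -0.001 -0.   ]
contact_force [-0.398  1.115  0.878]
moment [-0.042 -0.007 -0.003]
grip_width 1.001
side [[542.7, 0.0, 315.0], [0.0, 542.7, 240.7], [0.0, 0.0, 1.0]] [[0.989, -0.146, 0.021, -0.562], [-0.042, -0.419, -0.907, 0.129], [0.141, 0.896, -0.421, 0.834], [0.0, 0.0, 0.0, 1.0]]
top [[536.7, 0.0, 314.9], [0.0, 536.7, 243.2], [0.0, 0.0, 1.0]] [[0.003, -1.0, 0.001, 0.04], [-0.988, -0.003, -0.156, 0.573], [0.156, -0.001, -0.988, 1.069], [0.0, 0.0, 0.0, 1.0]]
wrist [[340.9, 0.0, 320.9], [0.0, 340.9, 244.6], [0.0, 0.0, 1.0]] [[0.399, -0.917, -0.002, -0.624], [-0.875, -0.381, 0.298, -0.036], [-0.274, -0.118, -0.955, 0.391], [0.0, 0.0, 0.0, 1.0]]
```

View pics/top0.png

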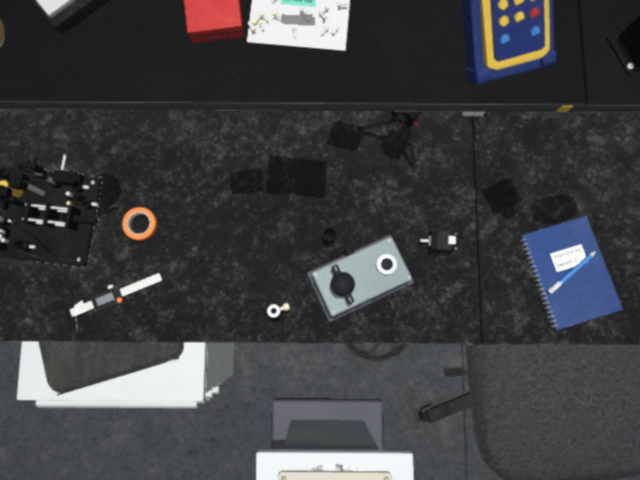

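View pics/side0.png

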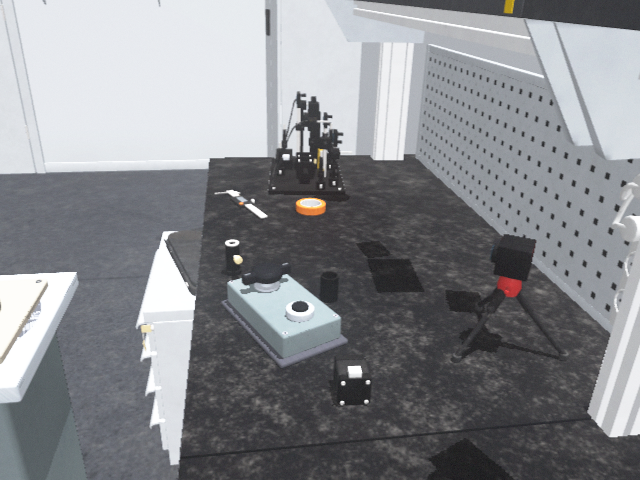

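The top view shows the station at about (361,277). The stop button is at (342,285), the reset at (387,264), the post holder at (277,311), the lens tube at (329,237) and the stepper at (440,241). Next I'll measure them.

```bash
cat > h.py <<'E'
import numpy as np,cv2
def ray(c,uv,z):
    K=c["camera_matrix"];E=c["extrinsics"];R=E[:3,:3];t=E[:3,3]
    o=-R.T@t; d=R.T@np.linalg.solve(K,[uv[0],uv[1],1.]); return o+d*(z-o[2])/d[2]
def proj(c,p):
    q=c["extrinsics"][:3,:3]@np.array(p)+c["extrinsics"][:3,3]; q=c["camera_matrix"]@q; return q[:2]/q[2]
def cloud(c):
    z=c["z_map"]; v,u=np.mgrid[:480,:640]; K=c["camera_matrix"]
    P=np.stack([(u-K[0,2])/K[0,0]*z,(v-K[1,2])/K[1,1]*z,z],-1)
    return (P-c["extrinsics"][:3,3])@c["extrinsics"][:3,:3]
E
python3 - <<'E'
from h import *
c=dict(np.load("top0.npz"));img=c["color"].astype(int)
P=cloud(c)
sub=img[225:330,300:425]
m=((sub.sum(2)>240)).astype(np.uint8)
full=np.zeros((480,640),np.uint8); full[225:330,300:425]=m
full=cv2.morphologyEx(full,cv2.MORPH_OPEN,np.ones((3,3)))
cs,_=cv2.findContours(full,cv2.RETR_EXTERNAL,cv2.CHAIN_APPROX_NONE)
k=max(cs,key=cv2.contourArea)
Q=np.array([ray(c,p[0],.046)[:2] for p in k])
r=cv2.minAreaRect((Q*1000).astype(np.float32)); print("rect",r)
print("box",cv2.boxPoints(r).round(1).tolist())
# white bezel ring
w=(img.min(2)>190)&(np.mgrid[:480,:640][0]>240)&(np.mgrid[:480,:640][0]<290)&(np.mgrid[:480,:640][1]>365)&(np.mgrid[:480,:640][1]<410)
cs,_=cv2.findContours(w.astype(np.uint8),cv2.RETR_EXTERNAL,cv2.CHAIN_APPROX_NONE);k=max(cs,key=cv2.contourArea)
e,rad=cv2.minEnclosingCircle(k);print("bezel",e,rad,ray(c,e,.058),"station top z",np.median(P[full>0][:,2]))
# dark head
inside=cv2.fillPoly(np.zeros((480,640),np.uint8),[cv2.convexHull(max(cv2.findContours(full,cv2.RETR_EXTERNAL,cv2.CHAIN_APPROX_NONE)[0],key=cv2.contourArea))],1)
hd=(inside>0)&(img.sum(2)<150)&(np.mgrid[:480,:640][1]<370)
hd=hd.astype(np.uint8)
core=cv2.morphologyEx(hd,cv2.MORPH_OPEN,cv2.getStructuringElement(cv2.MORPH_ELLIPSE,(17,17)))
k=max(cv2.findContours(core,cv2.RETR_EXTERNAL,cv2.CHAIN_APPROX_NONE)[0],key=cv2.contourArea)
e,rad=cv2.minEnclosingCircle(k);print("head",e,rad,ray(c,e,.078))
ys,xs=np.nonzero(core);print(np.median(P[ys,xs],0))
v=cv2.resize(c["color"][215:335,260:470],None,fx=3.8,fy=3.8,interpolation=cv2.INTER_CUBIC)
cv2.imwrite("pics/top0z.png",v[:,:,::-1])
s=dict(np.load("side0.npz"));v=cv2.resize(s["color"][225:415,210:400],None,fx=3.1,fy=3.1,interpolation=cv2.INTER_CUBIC)
cv2.imwrite("pics/side0z.png",v[:,:,::-1])
Ps=cloud(s)
g=(Ps[...,2]>.070)&(Ps[...,2]<.1)&(s["z_map"]>0)&(abs(Ps[...,0]-.46)<.1)&(abs(Ps[...,1]-.0)<.1)
print("side head pts",g.sum(),Ps[g].min(0),Ps[g].max(0),Ps[g].mean(0))
g=(P[...,2]>.072)&(P[...,2]<.1)&(abs(P[...,0]-.46)<.1)&(abs(P[...,1]-.0)<.1)
print("top head pts",g.sum(),P[g].min(0),P[g].max(0),P[g].mean(0))
E
```

```text
rect ((502.648193359375, -51.59740447998047), (109.38579559326172, 192.61170959472656), 24.742870330810547)
box [[412.70001220703125, 13.0], [493.29998779296875, -162.0], [592.5999755859375, -116.19999694824219], [512.0, 58.79999923706055]]
bezel (386.5, 263.5) 10.511998176574707 [ 0.52914532 -0.10477161  0.058     ] station top z 0.04528911767192362Traceback (most recent call last):
  File "<stdin>", line 22, in <module>
ValueError: max() iterable argument is empty
```

```bash
sleep 0
python3 - <<'E'
from h import *
c=dict(np.load("top0.npz"));img=c["color"].astype(int)
P=cloud(c)
V,U=np.mgrid[:480,:640]
box=(V>225)&(V<330)&(U>300)&(U<425)
print(img[285,325:360].tolist()[::4], img[265:345:6,330].sum(1))
hs=box&(abs(P[...,2]-.046)<.006)&(img.sum(2)>280)
k=np.argwhere(hs)[:,::-1]
Q=np.array([ray(c,p,.046)[:2] for p in k]);print("rect",cv2.minAreaRect((Q*1000).astype(np.float32)))
v=cv2.resize(c["color"][215:335,260:470],None,fx=3.8,fy=3.8,interpolation=cv2.INTER_CUBIC)
cv2.imwrite("pics/top0z.png",v[:,:,::-1])
s=dict(np.load("side0.npz"));v=cv2.resize(s["color"][225:415,210:400],None,fx=3.1,fy=3.1,interpolation=cv2.INTER_CUBIC)
cv2.imwrite("pics/side0z.png",v[:,:,::-1])
Ps=cloud(s)
for n,X in (("top",P),("side",Ps)):
    g=(X[...,2]>.070)&(X[...,2]<.1)&(abs(X[...,0]-.48)<.1)&(abs(X[...,1])<.1)
    if g.sum(): print(n,g.sum(),X[g].min(0),X[g].max(0),X[g].mean(0))
hd=(img.sum(2)<130)&(V>265)&(V<306)&(U>320)&(U<365)
hd=hd.astype(np.uint8)
core=cv2.morphologyEx(hd,cv2.MORPH_OPEN,cv2.getStructuringElement(cv2.MORPH_ELLIPSE,(15,15)))
k=max(cv2.findContours(core,cv2.RETR_EXTERNAL,cv2.CHAIN_APPROX_NONE)[0],key=cv2.contourArea)
e,rad=cv2.minEnclosingCircle(k);print("head",e,rad,ray(c,e,.078), hd.sum())
E
```

```text
[[171, 188, 188], [129, 142, 142], [35, 37, 40], [46, 46, 49], [51, 52, 55], [50, 51, 53], [43, 43, 46], [40, 41, 44], [165, 180, 182]] [482 422 538 341 308 546 551 547 382 310 122 132 143 224]
rect ((504.70745849609375, -53.463218688964844), (99.51687622070312, 182.9447479248047), 24.852689743041992)
top 597 [ 0.44790711 -0.03713493  0.07013052] [0.52593119 0.01098951 0.08578513] [ 0.48565702 -0.01273772  0.0771011 ]
side 599 [ 0.44823333 -0.04097217  0.07001834] [0.52756232 0.00706984 0.08342787] [ 0.48685522 -0.02206689  0.076972  ]Traceback (most recent call last):
  File "<stdin>", line 21, in <module>
ValueError: max() iterable argument is empty
```

View pics/top0z.png

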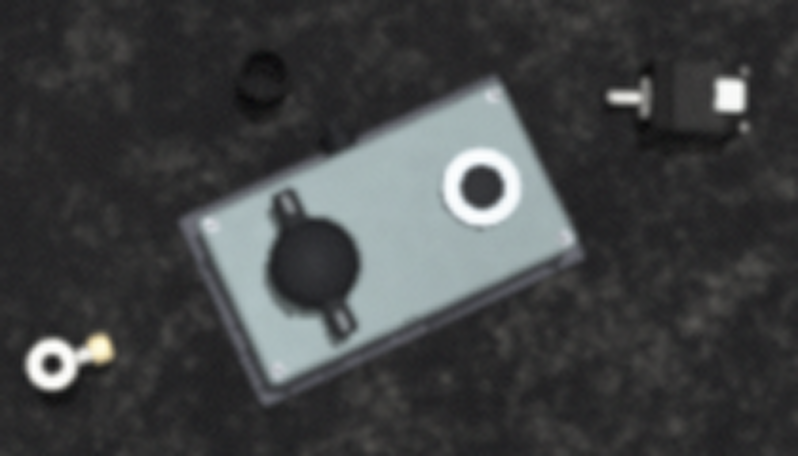

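View pics/side0z.png

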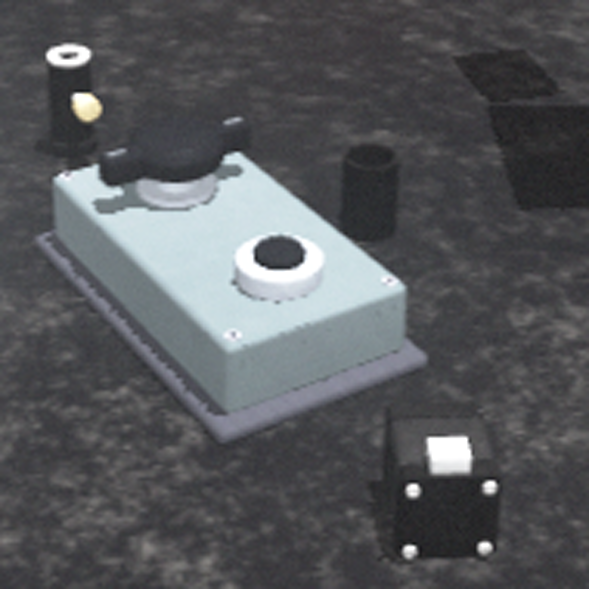

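The station centre is at (0.505,-0.053), yaw 24.85°. The stop axis is at (0.486,-0.013), the reset at about (0.528,-0.104), and the ears are untwisted. I'll shut the gripper and move above the stop button.

Call:
arm_command --targets "-23 -24.5 0 0 0 0 255;-23 -24.5 0 0 0 0 255;-23 -24.5 0 0 0 0 255;-23 -24.5 0 0 0 0 255;-23 -24.5 0 0 0 0 255;-23 -24.5 0 0 0 0 255;-23 -24.5 0 0 0 0 255;-23 -24.5 0 0 0 0 255;-23 -24.5 0 0 0 0 255" --force 20

```text
clock: 0.9
eef_pos: [0.3693, -0.2936, 0.2225]
orientation: [0.836, -0.548, -0.0, 0.0]
contact_force: [1.3, -0.1, 0.3]
grip_width: 0.401
```

Call:
arm_command --targets "-23 -24.5 0 0 0 0 255;-23 -24.5 0 0 0 0 255;-23 -24.5 0 0 0 0 255;-23 -24.5 0 0 0 0 255;-23 -24.5 0 0 0 0 255;-23 -24.5 0 0 0 0 255;-23 -24.5 0 0 0 0 255;-23 -24.5 0 0 0 0 255;-23 -24.5 0 0 0 0 255;0 0 0 0 0 0 255"

```text
clock: 1.73
eef_pos: [0.4899, -0.0104, 0.2227]
orientation: [0.839, -0.545, -0.0, -0.001]
contact_force: [-1.3, 0.5, -0.7]
grip_width: 0.008
```

```bash
cat >> h.py <<'E'
from scipy.spatial.transform import Rotation as Ro
STOP=np.array([.4858,-.0127]);RES=np.array([.5283,-.104])
def rep(s,tgt):
    R=Ro.from_quat(s["orientation"]).as_matrix(); x=R[:,0]
    print("t",round(s["clock"],2),"pos",s["eef_pos"].round(4) if hasattr(s["eef_pos"],"round") else s["eef_pos"],"head",round(np.degrees(np.arctan2(x[1],x[0])),1),"z",R[:,2].round(3),"F",np.round(s["contact_force"],1),"M",np.round(s["moment"],2),"w",round(float(s["grip_width"]),3),"j",np.round(s["joints"],2))
    d=np.array(tgt)-np.array(s["eef_pos"]); print("tool move mm to",tgt,":",(R.T@d*1000).round(1))
E
python3 - <<'E'
from station import *
from h import *
rep(sense(),[*STOP,.1])
for n in("wrist","side"):
    c=capture(n);cv2.imwrite(f"pics/{n}1.png",c["color"][:,:,::-1])
E
```

```text
t 1.73 pos [ 0.4899 -0.0104  0.2227] head -66.0 z [ 0.001  0.003 -1.   ] F [-1.3  0.5 -0.7] M [0.07 0.03 0.04] w 0.008 j [ 0.53  0.07 -0.62  1.78  0.04  1.3  -1.25]
tool move mm to [np.float64(0.4858), np.float64(-0.0127), 0.1] : [  0.6   4.9 122.7]
```

View pics/wrist1.png

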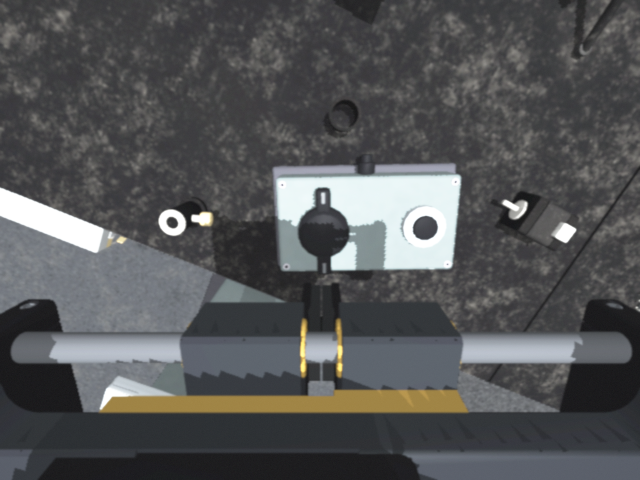

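View pics/side1.png

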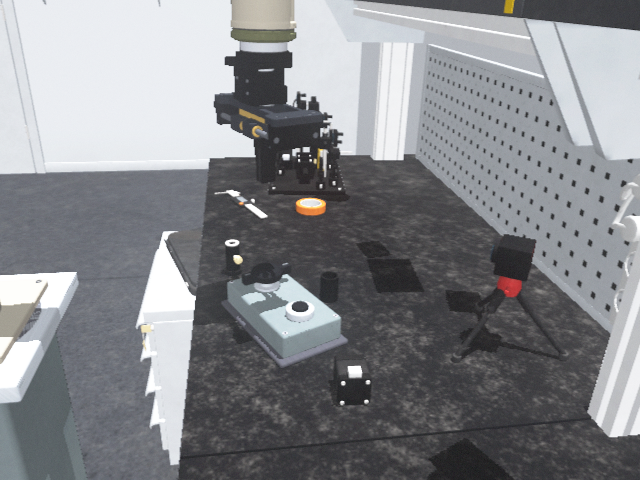

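The wrist view shows the shut fingers over the stop button at (323,231) and the reset at (424,227). Lowering to 100 mm.

Call:
arm_command --targets "0.6 5 20 0 0 0 255;0 0 25 0 0 0 255;0 0 25 0 0 0 255;0 0 25 0 0 0 255;0 0 18 0 0 0 255;0 0 8 0 0 0 255;0 0 0 0 0 0 255;0 0 0 0 0 0 255"

```text
clock: 2.5
eef_pos: [0.4843, -0.0206, 0.1021]
orientation: [0.836, -0.548, 0.0, 0.0]
contact_force: [0.2, -0.2, 0.7]
grip_width: 0.004
```

```bash
python3 - <<'E'
from station import *
from h import *
rep(sense(),[*STOP,.073])
c=capture("side");cv2.imwrite("pics/side2.png",cv2.resize(c["color"][150:340,150:400],None,fx=3,fy=3)[:,:,::-1])
c=capture("wrist");cv2.imwrite("pics/wrist2.png",c["color"][:,:,::-1])
E
```

```text
t 2.5 pos [ 0.4843 -0.0206  0.1021] head -66.5 z [ 0. -0. -1.] F [ 0.2 -0.2  0.7] M [ 0.02 -0.   -0.01] w 0.004 j [ 0.51  0.18 -0.61  1.94  0.12  1.05 -1.31]
tool move mm to [np.float64(0.4858), np.float64(-0.0127), 0.073] : [-6.7 -4.5 29. ]
```

View pics/side2.png

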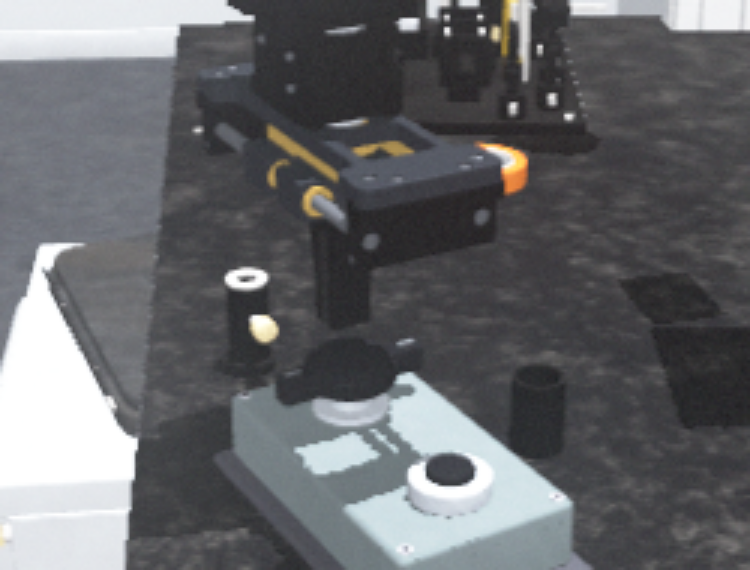

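View pics/wrist2.png

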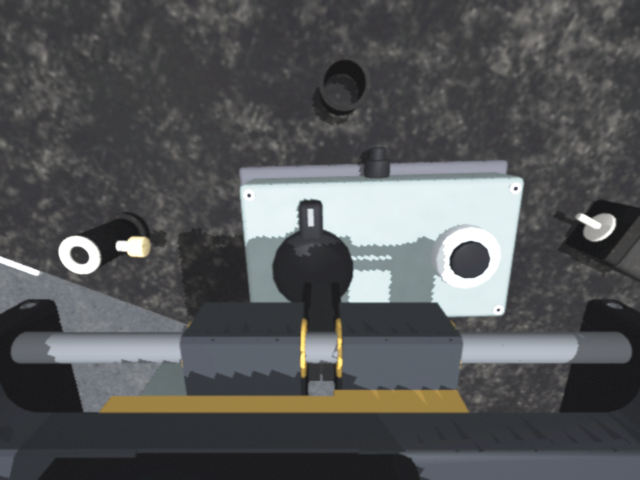

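The side and wrist pictures show the fingertips just above the head, slightly off axis. I'll centre them and come down to about 85 mm.

Call:
arm_command --targets "-6.7 -4.5 0 0 0 0 255;0 0 9 0 0 0 255;0 0 8 0 0 0 255;0 0 0 0 0 0 255;0 0 0 0 0 0 255"

```text
clock: 3.02
eef_pos: [0.4851, -0.012, 0.0838]
orientation: [0.837, -0.548, -0.001, 0.0]
contact_force: [-0.4, 1.1, 0.5]
grip_width: 0.004
```

```bash
python3 - <<'E'
from station import *
from h import *
rep(sense(),[*STOP,.073])
E
```

```text
t 3.02 pos [ 0.4851 -0.012   0.0838] head -66.5 z [-0.002  0.    -1.   ] F [-0.4  1.1  0.5] M [ 0.02  0.01 -0.02] w 0.004 j [ 0.49  0.21 -0.61  1.95  0.14  1.02 -1.34]
tool move mm to [np.float64(0.4858), np.float64(-0.0127), 0.073] : [ 1.  -0.3 10.8]
```

Call:
arm_command --targets "0 0 3 0 0 0 255;0 0 3 0 0 0 255;0 0 2.5 0 0 0 255;0 0 1.5 0 0 0 255;0 0 0 0 0 0 255;0 0 0 0 0 0 255"

```text
clock: 3.52
eef_pos: [0.4859, -0.012, 0.0746]
orientation: [0.836, -0.548, 0.0, -0.0]
contact_force: [0.6, -0.3, 1.8]
grip_width: 0.009
```

Call:
arm_command --targets "0 0 1 0 0 0 255;0 0 1 0 0 0 255;0 0 0 0 0 0 255"

```text
clock: 3.77
eef_pos: [0.486, -0.012, 0.0728]
orientation: [0.836, -0.548, 0.0, -0.0]
contact_force: [-0.2, -0.8, 6.8]
grip_width: 0.01
```

Call:
arm_command --targets "0 0 1 0 0 0 255;0 0 1 0 0 0 255;0 0 0 0 0 0 255"

```text
clock: 4.02
eef_pos: [0.4862, -0.012, 0.0719]
orientation: [0.836, -0.548, 0.001, 0.0]
contact_force: [-5.7, -0.4, 19.0]
grip_width: 0.004
```

The button is on its end stop: 19 N at z=0.072. Backing off to check whether it latched.

Call:
arm_command --targets "0 0 -4 0 0 0 255;0 0 -10 0 0 0 255;0 0 -20 0 0 0 255;0 0 -15 0 0 0 255;0 0 0 0 0 0 255"

```text
clock: 4.43
eef_pos: [0.4871, -0.0119, 0.1224]
orientation: [0.836, -0.548, 0.002, -0.001]
contact_force: [0.1, -0.0, 1.3]
grip_width: 0.004
```

```bash
python3 - <<'E'
from station import *
from h import *
rep(sense(),[*STOP,.12])
c=capture("side");cv2.imwrite("pics/side3.png",cv2.resize(c["color"][150:340,150:400],None,fx=3,fy=3)[:,:,::-1])
X=cloud(c); s0=dict(np.load("side0.npz"));X0=cloud(s0)
for n,Y in(("before",X0),("now",X)):
    r=np.hypot(Y[...,0]-STOP[0],Y[...,1]-STOP[1])
    g=(Y[...,2]>.065)&(Y[...,2]<.09)&(r<.022)
    print(n,g.sum(),np.percentile(Y[g][:,2],[50,75,90]))
E
```

```text
t 4.43 pos [ 0.4871 -0.0119  0.1224] head -66.5 z [ 0.004 -0.001 -1.   ] F [ 0.1 -0.   1.3] M [ 0.02 -0.03 -0.03] w 0.004 j [ 0.51  0.16 -0.62  1.92  0.11  1.09 -1.31]
tool move mm to [np.float64(0.4858), np.float64(-0.0127), 0.12] : [0.2 1.5 2.4]
before 286 [0.07992646 0.08097612 0.08150079]
now 285 [0.07353503 0.07460426 0.07540486]
```

View pics/side3.png

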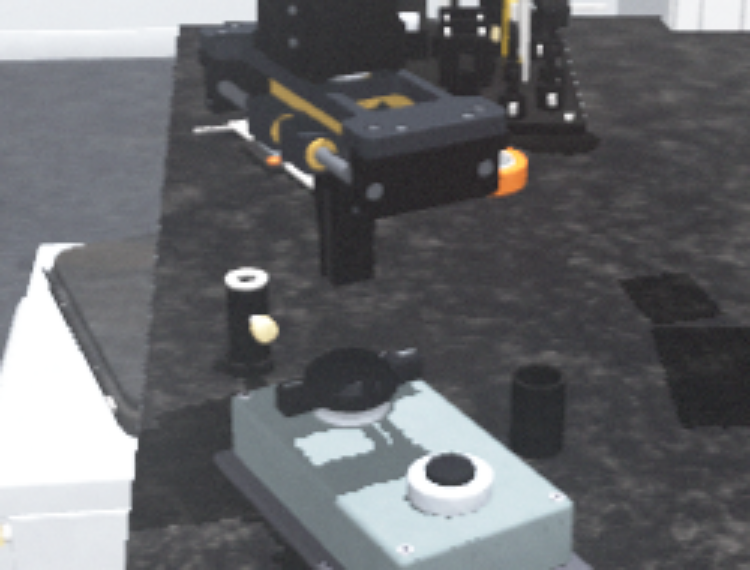

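The head dropped 6.4 mm and stays down, so it has latched. Now I'll open the fingers to about 60 mm and turn them counter-clockwise to the other side of the ears.

Call:
arm_command --targets "0 1.5 0 0 0 -0.12 79;0 0 0 0 0 -0.12 79;0 0 0 0 0 -0.12 79;0 0 0 0 0 -0.12 79;0 0 0 0 0 -0.12 79;0 0 0 0 0 -0.12 79;0 0 0 0 0 -0.12 79;0 0 0 0 0 -0.12 79;0 0 0 0 0 -0.12 79;0 0 0 0 0 -0.12 79;0 0 0 0 0 -0.12 79"

```text
clock: 5.4
eef_pos: [0.4836, -0.0126, 0.1185]
orientation: [0.997, 0.083, -0.001, -0.0]
contact_force: [-0.3, 0.7, -1.1]
grip_width: 0.673
```

Call:
arm_command --targets "0 0 0 0 0 -0.12 79;0 0 0 0 0 -0.12 79;0 0 0 0 0 -0.12 79;0 0 0 0 0 -0.12 79;0 0 0 0 0 -0.12 79;0 0 0 0 0 -0.12 79;0 0 0 0 0 -0.12 79;0 0 0 0 0 -0.12 79;0 0 0 0 0 -0.12 79;0 0 0 0 0 -0.12 79;0 0 0 0 0 -0.12 79;0 0 0 0 0 0 79"

```text
clock: 6.4
eef_pos: [0.4836, -0.0126, 0.1186]
orientation: [0.737, 0.676, -0.0, -0.001]
contact_force: [-0.9, -0.4, -0.2]
grip_width: 0.691
```

```bash
python3 - <<'E'
from station import *
from h import *
rep(sense(),[*STOP,.056])
c=capture("wrist");cv2.imwrite("pics/wrist4.png",c["color"][:,:,::-1])
c=capture("side");cv2.imwrite("pics/side4.png",cv2.resize(c["color"][150:340,150:400],None,fx=3,fy=3)[:,:,::-1])
E
```

```text
t 6.4 pos [ 0.4836 -0.0126  0.1186] head 85.1 z [-0.001  0.    -1.   ] F [-0.9 -0.4 -0.2] M [ 0.14 -0.2  -0.02] w 0.691 j [ 0.76  0.22 -0.9   1.91  0.19  1.1   1.27]
tool move mm to [np.float64(0.4858), np.float64(-0.0127), 0.056] : [ 0.1  2.2 62.6]
```

View pics/wrist4.png

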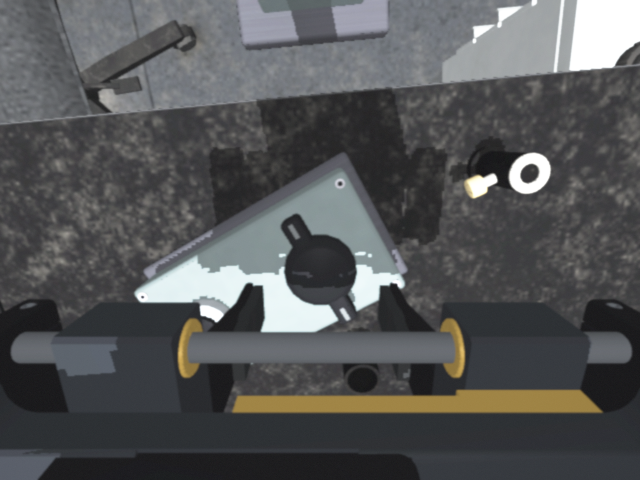

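View pics/side4.png

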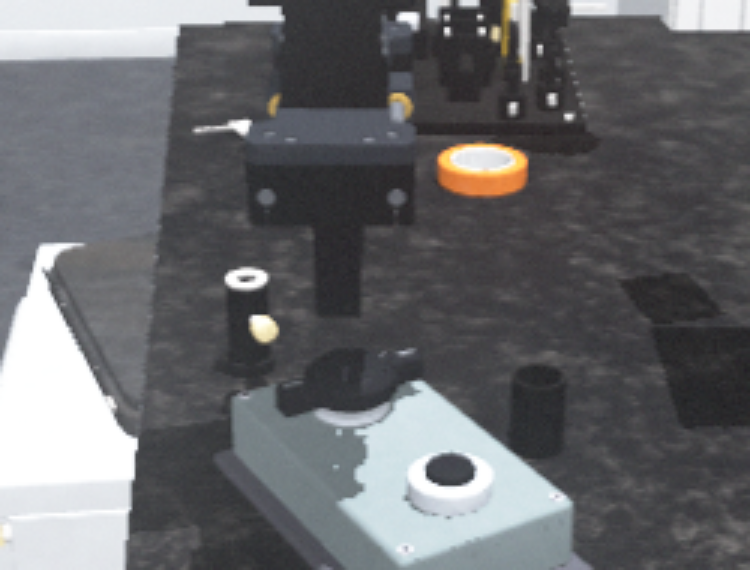

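The fingers straddle the head on the counter-clockwise side of both ears. Correcting 2 mm and lowering to z≈0.057.

Call:
arm_command --targets "0 2.2 0 0 0 0 79;0 0 15 0 0 0 79;0 0 15 0 0 0 79;0 0 0 0 0 0 79;0 0 0 0 0 0 79"

```text
clock: 6.92
eef_pos: [0.4861, -0.0126, 0.0892]
orientation: [0.739, 0.674, -0.0, -0.001]
contact_force: [-0.8, 1.0, 0.1]
grip_width: 0.691
```

```bash
python3 - <<'E'
from station import *
from h import *
rep(sense(),[*STOP,.057])
E
```

```text
t 6.92 pos [ 0.4861 -0.0126  0.0892] head 84.7 z [-0.002  0.001 -1.   ] F [-0.8  1.   0.1] M [ 0.13 -0.16  0.06] w 0.691 j [ 0.74  0.27 -0.88  1.94  0.24  1.05  1.23]
tool move mm to [np.float64(0.4858), np.float64(-0.0127), 0.057] : [-0.2 -0.2 32.2]
```

Call:
arm_command --targets "0 0 10 0 0 0 79;0 0 8 0 0 0 79;0 0 8 0 0 0 79;0 0 6 0 0 0 79;0 0 0 0 0 0 79;0 0 0 0 0 0 79"

```text
clock: 7.42
eef_pos: [0.4863, -0.0126, 0.0572]
orientation: [0.738, 0.674, -0.0, -0.0]
contact_force: [-0.0, 0.1, -0.4]
grip_width: 0.69
```

```bash
python3 - <<'E'
from station import *
from h import *
rep(sense(),[*STOP,.057])
c=capture("side");cv2.imwrite("pics/side5.png",cv2.resize(c["color"][150:340,150:400],None,fx=3,fy=3)[:,:,::-1])
E
```

```text
t 7.42 pos [ 0.4863 -0.0126  0.0572] head 84.8 z [-0.001  0.    -1.   ] F [-0.   0.1 -0.4] M [ 0.15 -0.13 -0.05] w 0.69 j [ 0.71  0.32 -0.86  1.96  0.29  0.99  1.19]
tool move mm to [np.float64(0.4858), np.float64(-0.0127), 0.057] : [-0.1 -0.5  0.2]
```

View pics/side5.png

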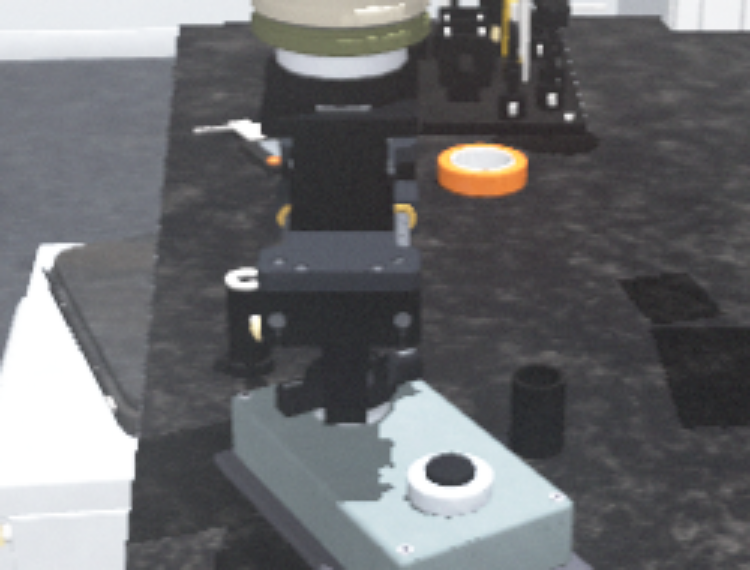

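Call:
arm_command --targets "0 0 0 0 0 0.1 79;0 0 0 0 0 0.1 79;0 0 0 0 0 0.1 79;0 0 0 0 0 0.1 79;0 0 0 0 0 0.1 79;0 0 0 0 0 0.1 79;0 0 0 0 0 0.1 79;0 0 0 0 0 0.1 79;0 0 0 0 0 0.1 79;0 0 0 0 0 0.1 79;0 0 0 0 0 0 79"

```text
clock: 8.38
eef_pos: [0.487, -0.0131, 0.0581]
orientation: [0.972, 0.235, 0.001, 0.0]
contact_force: [0.9, -1.7, 0.3]
grip_width: 0.693
```

```bash
python3 - <<'E'
from station import *
from h import *
rep(sense(),[*STOP,.057])
c=capture("wrist");cv2.imwrite("pics/wrist6.png",c["color"][:,:,::-1])
E
```

```text
t 8.38 pos [ 0.487  -0.0131  0.0581] head 27.2 z [ 0.001 -0.001 -1.   ] F [ 0.9 -1.7  0.3] M [-0.31 -0.33  0.08] w 0.693 j [ 0.57  0.27 -0.7   1.97  0.21  0.97  0.24]
tool move mm to [np.float64(0.4858), np.float64(-0.0127), 0.057] : [-0.9 -0.9  1.1]
```

View pics/wrist6.png

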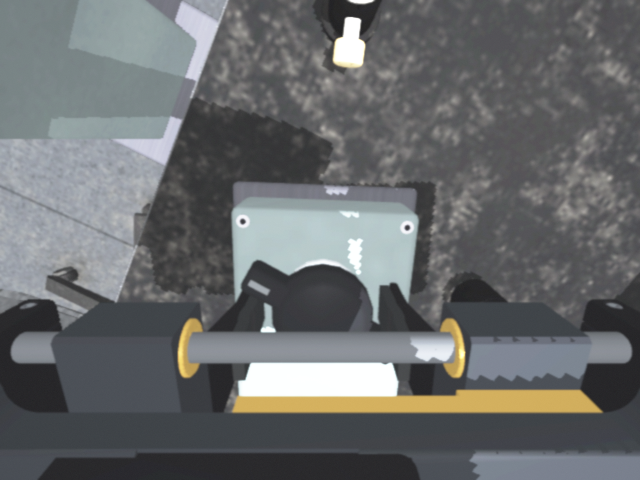

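The wrist view shows the near ear at (262,280), pushed round by about 30°. I'll continue another 0.5 rad.

Call:
arm_command --targets "0 0 0 0 0 0.08 79;0 0 0 0 0 0.08 79;0 0 0 0 0 0.08 79;0 0 0 0 0 0.08 79;0 0 0 0 0 0.08 79;0 0 0 0 0 0.06 79;0 0 0 0 0 0 79;0 0 0 0 0 0 79"

```text
clock: 9.1
eef_pos: [0.4868, -0.0128, 0.0578]
orientation: [1.0, 0.012, 0.0, 0.0]
contact_force: [0.5, -0.9, 0.7]
grip_width: 0.69
```

```bash
python3 - <<'E'
from station import *
from h import *
rep(sense(),[*STOP,.057])
c=capture("wrist");cv2.imwrite("pics/wrist7.png",c["color"][:,:,::-1])
c=capture("side");cv2.imwrite("pics/side7.png",cv2.resize(c["color"][150:340,150:400],None,fx=3,fy=3)[:,:,::-1])
X=cloud(c);r=np.hypot(X[...,0]-STOP[0],X[...,1]-STOP[1])
g=(X[...,2]>.065)&(X[...,2]<.088)&(r<.022);print(g.sum(),np.percentile(X[g][:,2],[50,75,90]))
E
```

```text
t 9.1 pos [ 0.4868 -0.0128  0.0578] head 1.4 z [ 0.001 -0.    -1.   ] F [ 0.5 -0.9  0.7] M [-0.34 -0.32  0.09] w 0.69 j [ 0.51  0.26 -0.64  1.97  0.19  0.97 -0.19]
tool move mm to [np.float64(0.4858), np.float64(-0.0127), 0.057] : [-1.  -0.2  0.8]
290 [0.07997945 0.08098164 0.08162418]
```

View pics/wrist7.png

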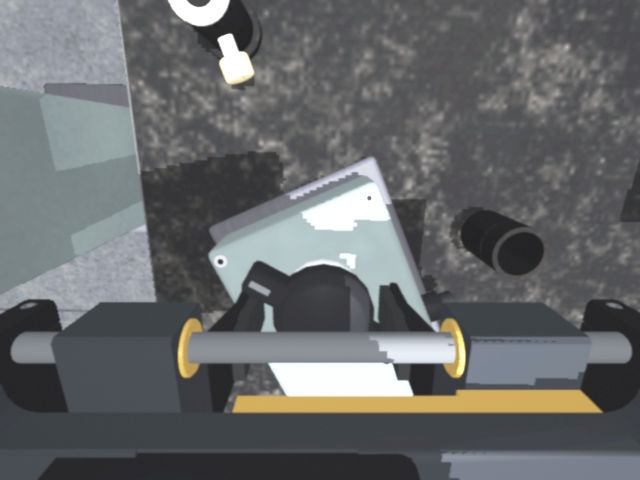

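View pics/side7.png

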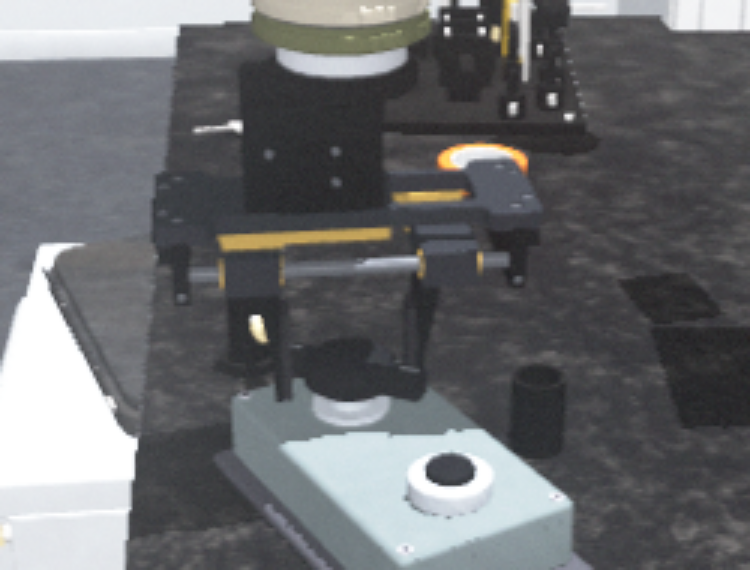

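The head is back up: its top is at 81 mm and the side view shows the gap under it. I'll turn back so the head can unwind, then lift.

Call:
arm_command --targets "0 0 0 0 0 -0.1 79;0 0 0 0 0 -0.12 79;0 0 0 0 0 -0.12 79;0 0 0 0 0 -0.12 79;0 0 0 0 0 -0.12 79;0 0 0 0 0 -0.12 79;0 0 0 0 0 -0.12 79;0 0 0 0 0 -0.12 79;0 0 0 0 0 -0.12 79;0 0 0 0 0 -0.12 79;0 0 0 0 0 -0.1 79;0 0 0 0 0 0 79"

```text
clock: 10.2
eef_pos: [0.4863, -0.0126, 0.0574]
orientation: [0.794, 0.608, -0.0, -0.0]
contact_force: [-0.8, 0.1, 0.9]
grip_width: 0.689
```

Call:
arm_command --targets "0 0 -8 0 0 0 79;0 0 -15 0 0 0 79;0 0 -20 0 0 0 79;0 0 -25 0 0 0 79;0 0 -7 0 0 0 79;0 0 0 0 0 0 79;0 0 0 0 0 0 79"

```text
clock: 10.78
eef_pos: [0.4865, -0.0128, 0.1326]
orientation: [0.797, 0.605, 0.0, 0.0]
contact_force: [0.0, -0.7, -0.5]
grip_width: 0.691
```

```bash
python3 - <<'E'
from station import *
from h import *
rep(sense(),[*RES,.13])
for n in("side","top","wrist"):
    c=capture(n);np.savez(n+"8.npz",**c)
    im=c["color"] if n=="wrist" else cv2.resize(c["color"][200:350,210:410] if n=="side" else c["color"][215:335,260:470],None,fx=3.8,fy=3.8)
    cv2.imwrite(f"pics/{n}8.png",im[:,:,::-1])
    if n=="side":
        X=cloud(c);r=np.hypot(X[...,0]-STOP[0],X[...,1]-STOP[1])
        g=(X[...,2]>.065)&(X[...,2]<.088)&(r<.022);print(g.sum(),np.percentile(X[g][:,2],[50,75,90]))
        r=np.hypot(X[...,0]-RES[0],X[...,1]-RES[1])
        V,U=np.mgrid[:480,:640]
        m=(r<.035)&(c["color"].min(2)>215)
        print("reset blk",proj(c,[*RES,.063]))
E
```

```text
t 10.78 pos [ 0.4865 -0.0128  0.1326] head 74.4 z [ 0.001 -0.001 -1.   ] F [ 0.  -0.7 -0.5] M [ 0.04 -0.19 -0.01] w 0.691 j [ 0.74  0.19 -0.87  1.89  0.16  1.13  1.11]
tool move mm to [np.float64(0.5283), np.float64(-0.104), 0.13] : [-76.6  64.7   2.7]
280 [0.07995271 0.08106422 0.08171707]
reset blk [299.02522436 304.62066454]
```

View pics/side8.png

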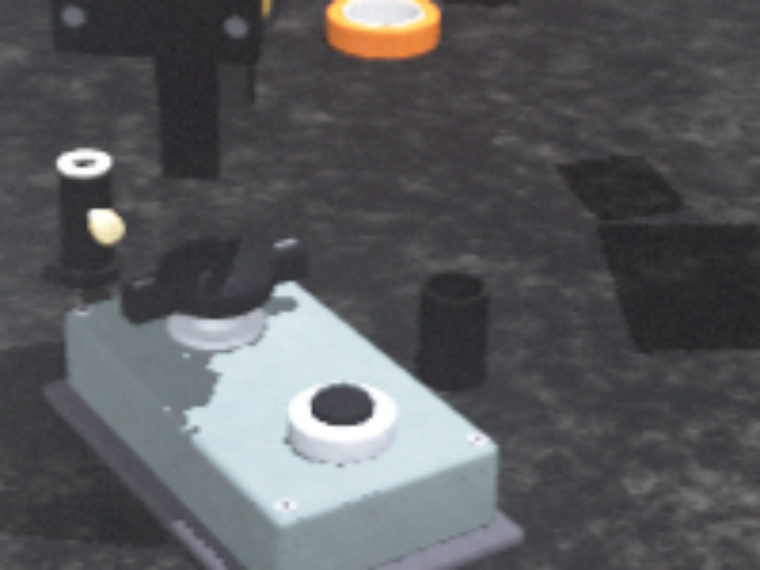

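View pics/top8.png

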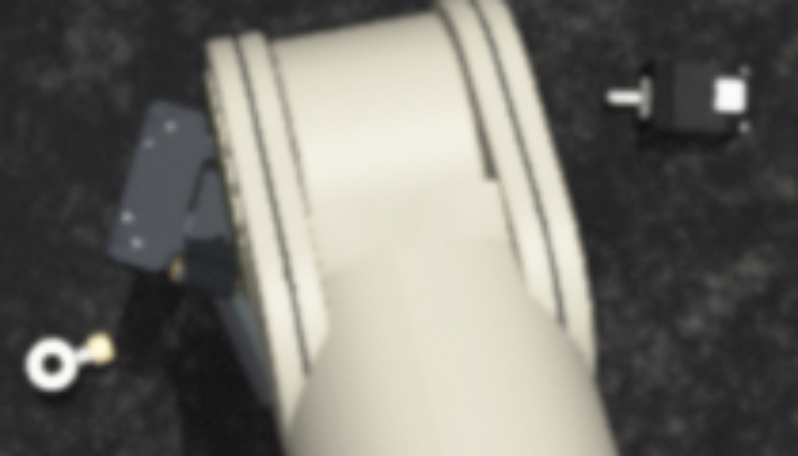

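The side view shows the mushroom up and untwisted, the station where it was, and the reset button centre at about pixel (300,306). I predicted (299,305). Shutting the gripper and moving over the reset.

Call:
arm_command --targets "-19 16 0 0 0 0 255;-19 16 0 0 0 0 255;-19 16 0 0 0 0 255;-15 13 0 0 0 0 255;-4.6 3.7 0 0 0 0 255;0 0 0 0 0 0 255;0 0 20 0 0 0 255;0 0 20 0 0 0 255;0 0 10 0 0 0 255;0 0 0 0 0 0 255;0 0 0 0 0 0 255"

```text
clock: 11.85
eef_pos: [0.528, -0.1028, 0.0825]
orientation: [0.796, 0.606, -0.0, -0.001]
contact_force: [0.3, 0.3, 0.3]
grip_width: 0.018
```

```bash
python3 - <<'E'
from station import *
from h import *
rep(sense(),[*RES,.067])
c=capture("side");cv2.imwrite("pics/side9.png",cv2.resize(c["color"][200:350,210:410],None,fx=3.8,fy=3.8)[:,:,::-1])
c=capture("wrist");cv2.imwrite("pics/wrist9.png",c["color"][:,:,::-1])
E
```

```text
t 11.85 pos [ 0.528  -0.1028  0.0825] head 74.6 z [-0.001  0.001 -1.   ] F [0.3 0.3 0.3] M [ 0.05 -0.13 -0.  ] w 0.018 j [ 0.77  0.37 -0.77  1.82  0.29  1.07  1.19]
tool move mm to [np.float64(0.5283), np.float64(-0.104), 0.067] : [-1.1  0.6 15.5]
```

View pics/side9.png

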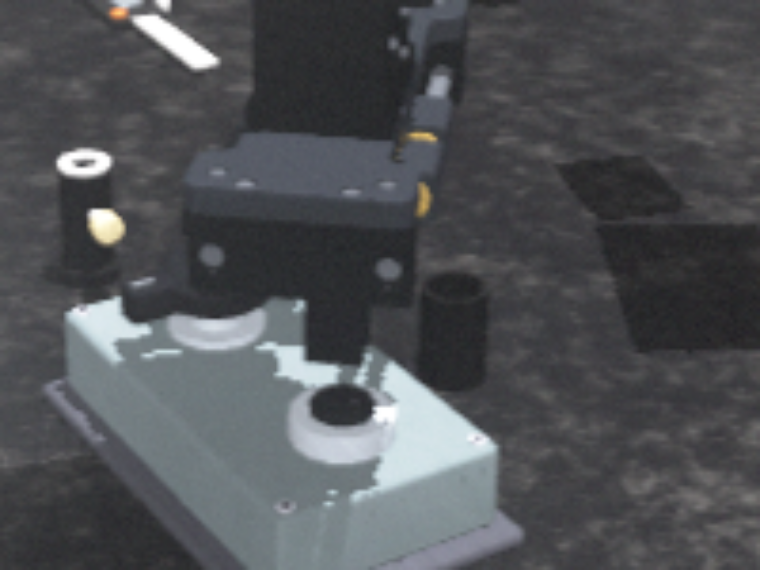

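Call:
arm_command --targets "-1.1 0.6 8 0 0 0 255;0 0 7.5 0 0 0 255;0 0 3 0 0 0 255;0 0 3 0 0 0 255;0 0 2.5 0 0 0 255;0 0 0 0 0 0 255;0 0 0 0 0 0 255"

```text
clock: 12.53
eef_pos: [0.5284, -0.1053, 0.0586]
orientation: [0.796, 0.605, -0.0, -0.0]
contact_force: [-2.3, -1.3, 4.6]
grip_width: 0.008
```

Call:
arm_command --targets "0 0 1 0 0 0 255;0 0 1 0 0 0 255;0 0 0 0 0 0 255;0 0 0 0 0 0 255"

```text
clock: 12.87
eef_pos: [0.5285, -0.1053, 0.0584]
orientation: [0.796, 0.605, -0.001, 0.0]
contact_force: [-13.0, -0.3, 27.3]
grip_width: 0.008
```

```bash
python3 - <<'E'
from station import *
from h import *
for i in range(5):
    rep(sense(),[*RES,.058]); c=capture("side")
rep(sense(),[*RES,.058])
cv2.imwrite("pics/side10.png",cv2.resize(c["color"][200:350,210:410],None,fx=3.8,fy=3.8)[:,:,::-1])
E
```

```text
t 12.87 pos [ 0.5285 -0.1053  0.0584] head 74.5 z [-0.001 -0.002 -1.   ] F [-13.   -0.3  27.3] M [ 0.09  2.9  -0.02] w 0.008 j [ 0.75  0.4  -0.75  1.84  0.32  1.03  1.17]
tool move mm to [np.float64(0.5283), np.float64(-0.104), 0.058] : [ 1.2 -0.5  0.4]
t 12.92 pos [ 0.5285 -0.1053  0.0584] head 74.5 z [-0.001 -0.002 -1.   ] F [-12.3  -0.8  27.6] M [ 0.09  2.89 -0.  ] w 0.007 j [ 0.75  0.4  -0.75  1.84  0.32  1.03  1.17]
tool move mm to [np.float64(0.5283), np.float64(-0.104), 0.058] : [ 1.2 -0.5  0.4]
t 12.97 pos [ 0.5285 -0.1053  0.0584] head 74.5 z [-0.001 -0.002 -1.   ] F [-13.1   0.1  27.4] M [0.07 2.92 0.04] w 0.01 j [ 0.75  0.4  -0.75  1.84  0.32  1.03  1.17]
tool move mm to [np.float64(0.5283), np.float64(-0.104), 0.058] : [ 1.2 -0.6  0.4]
t 13.02 pos [ 0.5285 -0.1053  0.0584] head 74.5 z [-0.001 -0.002 -1.   ] F [-13.1   0.5  27. ] M [0.05 2.91 0.02] w 0.002 j [ 0.75  0.4  -0.75  1.84  0.32  1.03  1.17]
tool move mm to [np.float64(0.5283), np.float64(-0.104), 0.058] : [ 1.2 -0.5  0.4]
t 13.07 pos [ 0.5285 -0.1053  0.0584] head 74.5 z [-0.001 -0.002 -1.   ] F [-12.9   0.4  26.9] M [ 0.16  2.85 -0.02] w 0.006 j [ 0.75  0.4  -0.75  1.84  0.32  1.03  1.17]
tool move mm to [np.float64(0.5283), np.float64(-0.104), 0.058] : [ 1.2 -0.5  0.4]
t 13.12 pos [ 0.5285 -0.1053  0.0584] head 74.5 z [-0.001 -0.002 -1.   ] F [-13.5   0.1  27.1] M [0.09 2.9  0.02] w 0.007 j [ 0.75  0.4  -0.75  1.84  0.32  1.03  1.17]
tool move mm to [np.float64(0.5283), np.float64(-0.104), 0.058] : [ 1.2 -0.5  0.4]
```

View pics/side10.png

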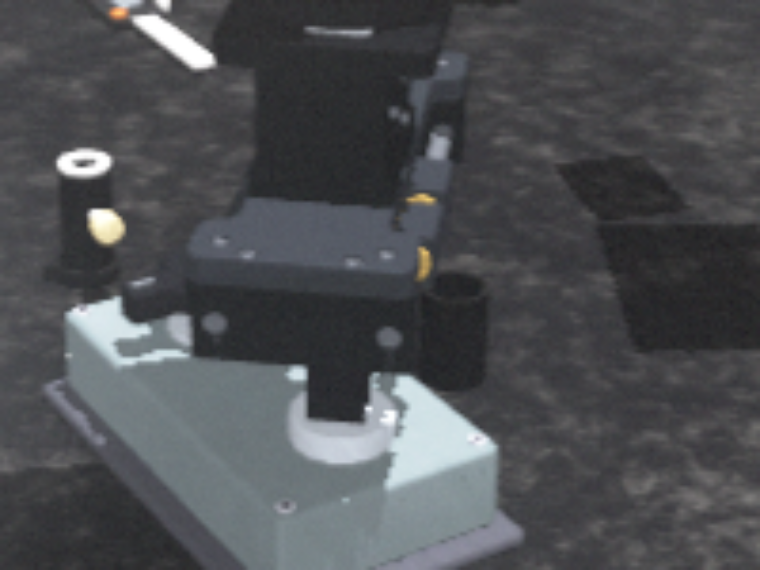

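The reset is held at 27 N and z=0.0584. Letting it go.

Call:
arm_command --targets "0 0 -2 0 0 0 255;0 0 -4 0 0 0 255;0 0 -10 0 0 0 255;0 0 -20 0 0 0 255;0 0 -20 0 0 0 255;0 0 0 0 0 0 255;0 0 0 0 0 0 255"

```text
clock: 13.7
eef_pos: [0.5295, -0.1051, 0.1139]
orientation: [0.796, 0.605, 0.001, 0.001]
contact_force: [0.1, 0.6, -0.4]
grip_width: 0.007
```

```bash
python3 - <<'E'
from station import *
from h import *
rep(sense(),[*RES,.1])
c=capture("side");np.savez("side11.npz",**c);cv2.imwrite("pics/side11.png",cv2.resize(c["color"][200:350,210:410],None,fx=3.8,fy=3.8)[:,:,::-1])
s0=dict(np.load("side0.npz"))
for n,k in(("before",s0),("now",c)):
    X=cloud(k);r=np.hypot(X[...,0]-RES[0],X[...,1]-RES[1])
    g=(r<.009)&(X[...,2]<.08);print(n,g.sum(),np.percentile(X[g][:,2],[25,50,75]))
    r=np.hypot(X[...,0]-STOP[0],X[...,1]-STOP[1]);g=(X[...,2]>.065)&(X[...,2]<.088)&(r<.022);print(g.sum(),np.percentile(X[g][:,2],[50,75,90]))
c=capture("wrist");cv2.imwrite("pics/wrist11.png",c["color"][:,:,::-1])
E
```

```text
t 13.7 pos [ 0.5295 -0.1051  0.1139] head 74.5 z [ 0.002 -0.001 -1.   ] F [ 0.1  0.6 -0.4] M [ 0.12 -0.17  0.04] w 0.007 j [ 0.78  0.33 -0.78  1.79  0.26  1.12  1.21]
tool move mm to [np.float64(0.5283), np.float64(-0.104), 0.1] : [ 0.7 -1.5 13.9]
before 62 [0.0630089  0.06368157 0.06403949]
286 [0.07992646 0.08097612 0.08150079]
now 63 [0.06318394 0.06349493 0.06404155]
285 [0.07975716 0.08096986 0.08166717]
```

View pics/side11.png

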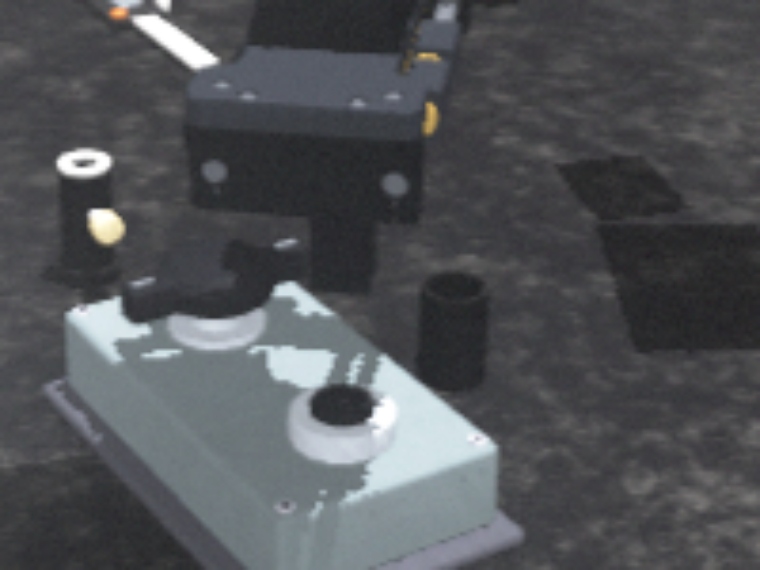

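View pics/wrist11.png

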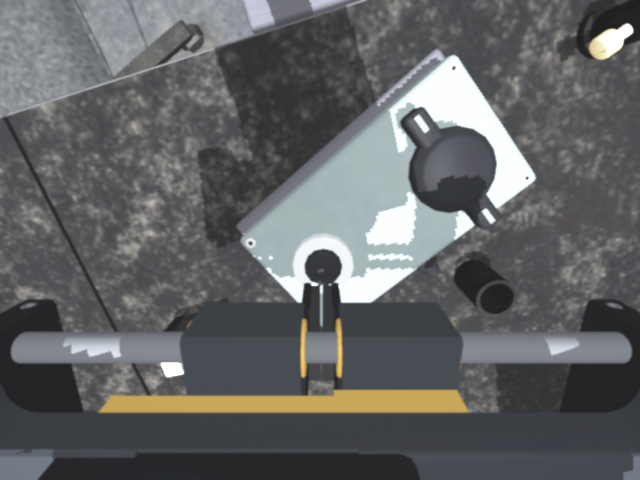

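Both buttons are out: reset top at 63.5 mm (63.7 before), stop top at 81 mm. The station's corner screws are at the same pixels as before. I'll retreat for the final checks.

Call:
arm_command --targets "0 0 -25 0 0 0 255;0 0 -30 0 0 0 255;0 0 -30 0 0 0 255;-20 20 -15 0 0 0 255;-25 25 0 0 0 0 255;-25 25 0 0 0 0 255;-25 25 0 0 0 0 255;-25 20 0 0 0 0 255;-25 0 0 0 0 0 255;-25 0 0 0 0 0 255;0 0 0 0 0 0 255;0 0 0 0 0 0 255"

```text
clock: 14.8
eef_pos: [0.593, -0.3014, 0.211]
orientation: [0.797, 0.604, -0.001, -0.001]
contact_force: [-0.1, 0.2, -0.9]
grip_width: 0.005
```

```bash
python3 - <<'E'
from station import *
from h import *
rep(sense(),[*RES,.2])
s0=dict(np.load("side0.npz"));t0=dict(np.load("top0.npz"));c=capture("side");t=capture("top")
d=np.abs(c["color"].astype(int)-s0["color"]).max(2)
print("side diff px in station window",(d[265:360,215:350]>60).sum())
for n,k in(("before",t0),("now",t)):
    P=cloud(k);V,U=np.mgrid[:480,:640];img=k["color"].astype(int)
    hs=(V>225)&(V<330)&(U>300)&(U<425)&(abs(P[...,2]-.046)<.006)&(img.sum(2)>230)
    Q=np.array([ray(k,p,.046)[:2] for p in np.argwhere(hs)[:,::-1]]);print(n,cv2.minAreaRect((Q*1000).astype(np.float32)))
for n,k in(("before",s0),("now",c)):
    X=cloud(k)
    for nm,p,r0,lo in(("res",RES,.009,.05),("stop",STOP,.02,.065)):
        r=np.hypot(X[...,0]-p[0],X[...,1]-p[1]);g=(r<r0)&(X[...,2]>lo)&(X[...,2]<.09);print(n,nm,g.sum(),np.percentile(X[g][:,2],[50,75,90]).round(4))
a=cv2.resize(c["color"][200:420,200:410],(400,419));b=cv2.resize(t["color"][205:345,250:470],(400,255))
cv2.imwrite("pics/fin.png",np.vstack([a[:340],b])[:,:,::-1])
E
```

```text
t 14.8 pos [ 0.593  -0.3014  0.211 ] head 74.3 z [-0.002  0.001 -1.   ] F [-0.1  0.2 -0.9] M [ 0.16 -0.17  0.03] w 0.005 j [ 0.87  0.52 -0.69  1.33  0.32  1.41  1.5 ]
tool move mm to [np.float64(0.5283), np.float64(-0.104), 0.2] : [ 172.5 -115.6   11.3]
side diff px in station window 0
before ((504.6695861816406, -53.36945343017578), (99.51458740234375, 183.1562042236328), 24.845544815063477)
now ((504.69952392578125, -53.43415069580078), (99.51458740234375, 183.29885864257812), 24.845544815063477)
before res 62 [0.0637 0.064  0.0646]
before stop 231 [0.0803 0.0812 0.0817]
now res 64 [0.0636 0.0642 0.0647]
now stop 236 [0.0802 0.0811 0.0818]
```

View pics/fin.png

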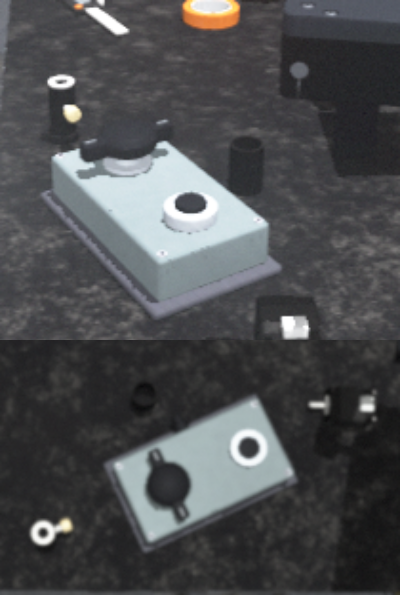

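The picture shows both buttons out, the head untwisted, and the station and bystanders unmoved. The arm is clear of everything, so I'm handing in.

```bash
python3 -c "
from station import *
print(sign_off())"
```

```text
the job is handed in; nothing more can be done
None
```

The stop station test is done in the order asked and handed in at about 15 s of the 46 s allowed.

- **Stop button:** I pressed it to its end stop (19 N at 72 mm). When let go it stayed about 6.4 mm down, so it had latched. I then pushed both ears clockwise with the fingertips set about 60 mm apart, to an estimated 1 rad. It sprang back up to 81 mm and turned back to rest when the fingers backed off.
- **Reset button:** I pressed it with the shut fingertips to a hard stop at 27 N, then let it go.
- **Final checks:** Both buttons are out, with the stop top at 81 mm and the reset top at 63.6 mm (63.7 mm before). The station's measured position is unchanged to about 0.1 mm, and the side view shows no change around it. The three parts around it look unmoved by eye, and the arm is touching nothing.

**Reset depth not fully confirmed:** at the hard stop the fingertip read 58.4 mm against the nominal 58.0 mm. That is within the uncertainty I'd expect. I can't rule out that a fingertip corner touched the bezel at the same moment. The press also put about 13 N of sideways load on the station, but it did not move.

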